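Clamp a foam brick in the cutting box

ROBOT

A 6-joint arm with a two-finger parallel gripper is mounted at the origin on a cart in front of the work surface, level with it; the furniture and walls round the work are solid. World frame = base frame: x ahead of the robot, y to its left, z up, the work surface at z = 0. Lengths are in m, angles in degrees, forces in N, time in s.
With the tool pointing down it reaches from about 0.4 to 0.825 m from the base axis. Payload 7 kg.
Tool frame: the origin (TCP) lies on the mounting face of the last link; the fingertips stand 178 mm ahead of it and the grasp point (between the pads) lies 159 mm ahead of it (ctrl.tip_extent is the distance from the TCP to the fingertips, in m); z points along the fingers, y is the direction in which the jaws open and shut (so a half turn about z gives the same grasp; the last joint's range is limited). The gripper opens to 88 mm and grips with 3 to 60 N. Pads are 19 mm wide; open, the fingers measure 130 mm over their backs; the gripper's body (78 mm by 193 mm) begins 47 mm behind the grasp point.
Start: joints at [-59.295, 20.546, 0.682, 0, -70.136, -16.507], TCP at [0.166, -0.654, 0.405] pointing down, gripper open.
Joint ranges: [-176.03, 176.03], [-82.01, 121.73], [-58.28, 71.71], [-173.87, 95.51], [-174.79, -0.11], [-173.66, 173.66]. Speed limits (degrees/s): [136.94, 136.94, 172.46, 180, 180, 180].

INTERFACE

Orientations are given as [roll, pitch, yaw] about the fixed x, y, z axes, in that order (R = Rz(yaw) Ry(pitch) Rx(roll)).
In Python, from plant import ctrl gives the robot as it stands. The module is installed in compiled form; this text tells all that it offers.
- The arm moves only by the tool carry_out, never from a script. Its argument "moves" is text: rows parted by semicolons, each of 7 numbers parted by spaces: the finger opening in m, from 0 to 0.0876, then the shift along the tool's x, y, z in m, then the turn, a rotation vector about the tool's x, y, z in rad. A call has 1 to 20 rows; each row is the pose to reach, as a shift and turn from the pose commanded when the call began, along the tool's axes at that moment; what a row does not reach only later rows make up. A row lasts 1/10 s, in which the tool goes at most 50 mm and 8.59 degrees, less where a joint would pass 70% of its speed; a pose out of reach is approached as far as the arm can. A call with a gripper value outside its range is refused whole. The fingers move at their own pace and stop on an object; the grip force is fixed at half the most. Time passes only in rows, so rows that repeat a pose let the fingers close. It gives the time, the measured TCP pose, the force and the opening at its end, in the units of the state.
- ctrl.get_obs(): the state, without advancing time (a new reading comes with each control period).
- ctrl.snapshot(name): name is "scene" or "side" or "wrist"; returns a dict with "image" (384x512x3 uint8, red, green, blue), "K" (3x3 intrinsics, pixels), "R" (3x3) and "t" (3): a world point X has camera coordinates R X + t. Camera axes: x right, y down, z forward; pixel columns grow to the right and rows downward; lengths in m; the calibration is good to about 2 mm. A picture is of the moment at which its call begins. There is no depth.
- ctrl.close_job(): hands the job in, once; it reports no verdict.
Trained networks look in a picture, given as the dict that the camera call returned (one of the last four; its "shot" number tells which), for a name from the list of things; names that differ only in an ending like _2 or _b are one class to them, and where a whole thing is asked for, a point or a joint stands for the part that bears it (a point fixed in the world has none). Each returns a list of dicts, best first, with "confidence" (0 to 1); they miss things now and then, are a little off and sometimes report something else, mostly with a low value. They report only what shows in the picture. A call takes as long as a camera call.
- ctrl.recognise(picture, label): "extent" ([left, top, right, bottom] in pixels, round what is visible of it).
- ctrl.trace(picture, label): "region" (384x512 bool, what is visible of it) and "extent" ([left, top, right, bottom] in pixels, round what is visible of it).
- ctrl.mark_of(picture, label): "at" ([row, column] in pixels: a listed point, or the origin of a listed thing).
The state is a dict: "clock": time; "joint_pos": joint angles; "qvel": joint speeds; "tau": joint torques, N m; "tool_pos": TCP position; "orientation": TCP orientation; "force": force on the tool from outside, world axes, zero at the start; "moment": the same for the moment, N m; "opening": finger opening in m.
Only numpy, scipy, OpenCV 4.12 (cv2) and the standard library are available. Lean on these libraries where they do the work, as an engineer would, in place of code of your own. Each camera call takes 0.05 s, during which the arm holds its last target.

TASK

Get the long green foam brick ready to be sawn: push it along the plywood cutting box until its end is right up against the end stop. Then push the sprung clamp in by its red knob and swing the knob across into the notch of the steel gate plate, so that the clamp stays in and holds the brick when you let go. Leave the other things on the bench where they are.

Things in the scene. Friction and masses are not known exactly. Their poses are not given: they have to be found in the camera images.
- cutting_box: Plywood box for sawing foam bricks, fixed to the bench; place and yaw vary. Origin: on the bench, under mid-channel. Its y runs along the channel to the end stop, its x across it, away from the clamp. Base board 12 mm thick, x -55 to 55, y -232 to 172 mm; the apron before the mouth is open. A grey clamp housing (x -125 to -63, y 32 to 78 mm) with a steel gate plate on top stands on its -x side.
- channel_mouth (a point): Mid-mouth of the box's channel on its floor (box frame 0, 5, 12 mm). Walls 73 mm apart, 12 mm thick, tops at z = 58 mm, run from here 150 mm along y to the end stop; before the mouth they flare at 25 degrees to 107 mm apart, 36 mm nearer.
- end_stop (a point): Middle of the end stop's face, on the channel's floor (box frame 0, 155, 12 mm).
- brick_center (a point): Centre of the green foam brick, 68 x 200 x 68 mm (x, y, z; y is its length), about 50 g. It lies loose on the apron, its length roughly along the channel, its leading end just before the flare, a little askew. Fully home its centre is 100 mm short of the end stop (y = 55 mm in the box's frame) and its rear 40 to 50 mm stick out of the walls.
- clamp_bolt (a joint): How far the clamp's bolt is pushed in along the box's +x, in m: 0 = out (rest), 0.028 = end of travel. A spring drives it out: 3 N at first, 6.5 N at the end, plus up to 4 N from the sprung pad when it meets the brick. It must be in more than 0.0235 for the lever to swing past the hook of the notch; latched it sits back at about 0.020.
- clamp_lever (a joint): Angle in rad of the lever that stands on the bolt and turns about the bolt's axis (along x, at y = 55, z = 33 mm in the box's frame): 0 = leaning 20 degrees to the box's -y (rest), 0.698 = leaning 20 degrees to +y (in the notch). Turns easily (0.3 N at the knob), but the gate plate bars it until the bolt is far enough in. Stays where it is left.
- clamp_knob (a point): Centre of the red ball knob (20 mm) on the clamp lever, 46 mm from the bolt's axis; stem below it 7 mm thick. Box frame: at rest x -108, y 39, z 76 mm; pushing in moves it to +x, swinging over moves it 31 mm to +y (3 mm higher half-way); latched x -88, y 71, z 76 mm. The gate plate's top, through which the stem comes, is at z = 58 mm.
- clamp_pad: Round rubber pad (26 mm) on the inner end of the bolt; it comes through a window in the channel's near wall and presses the brick against the far wall. Pushed in while the channel is empty, it bars the brick's way.
- clay_pot_a: Bystander: larger clay pot, 95 x 95 x 85 mm, origin under its centre.
- clay_pot_b: Bystander: smaller clay pot, 75 x 75 x 70 mm, origin under its centre.
- ribbon_red: Bystander: spool of red ribbon lying flat, 85 x 85 x 22 mm, origin under its centre.
- zinc_pail: Bystander: small zinc pail, 91 x 94 x 116 mm, origin under its centre.
- tape_clear: Bystander: roll of yellow-brown tape lying flat, 94 x 92 x 48 mm, origin under its centre.
- foam_brick: The same brick; origin under its centre, 34 mm below brick_center.

How it is judged (in metres and radians):
On the way, in this order (a step that is already met when the one before it is completed fails the run):
1. the brick is slid home against the end stop with the clamp out (y of brick_center in the frame of cutting_box between 0.049 and 0.06 m and x of brick_center in the frame of cutting_box between -0.008 and 0.008 m and z of brick_center in the frame of cutting_box below 0.052 m and angle between brick_center's own z axis and vertical below 0.06 rad and value of joint clamp_bolt below 0.006 m), for 0.2 s.
2. the clamp is pushed in and its lever swung into the notch (value of joint clamp_bolt above 0.0175 m and value of joint clamp_lever above 0.52 rad), for 0.2 s.
At the end, for the whole second after the job is handed in: The brick lies flat in the channel with its end within 6 mm of the end stop; the clamp's lever sits in the notch (bolt between 17.5 and 23.5 mm in, lever beyond 0.52 rad) and holds there by itself, with the pad pressing on the brick (more than 0.3 N); everything is at rest and let go (all of step 2 and y of brick_center in the frame of cutting_box between 0.049 and 0.06 m and x of brick_center in the frame of cutting_box between -0.008 and 0.008 m and z of brick_center in the frame of cutting_box below 0.052 m and angle between brick_center's own z axis and vertical below 0.06 rad and value of joint clamp_bolt below 0.0235 m and contact force between clamp_pad and foam_brick above 0.3 N and linear speed of foam_brick below 0.02 m/s); the robot touches nothing.
It fails at once if a bystander (clay pots, red ribbon, zinc pail, tape roll) is moved more than 3 cm (distance of any of clay_pot_a, clay_pot_b, ribbon_red, zinc_pail, tape_clear from where it was at the start of the episode above 0.03 m).
It also fails if it takes over 56 s, if anything falls off the work surface, if the arm or the gripper's body presses on something with over 40 N, if the wrist force passes 120 N, or if a joint passes its speed limit or range.

## Working session

There is one attempt and no reset: what is moved stays moved. The work goes in short steps, Python scripts to look and compute and a tool call to move; the robot and the scene stay as the last step left them, time stands still between calls to the robot, and variables do not carry over. Pictures are saved under pics/ and viewed, and the job is handed in when it is done.

Besides the shell and the picture viewer there is one more tool, called after "Request:" as name(argument=value, ...) on one line, values as JSON. carry_out: Moves the arm, as the interface text tells. Its arguments: {"type":"object","properties":{"moves":{"type":"string"}},"required":["moves"]}

```bash
mkdir -p pics; ls
python3 - <<'E'
from plant import ctrl
import cv2
o=ctrl.get_obs(); print(o)
for n in ["scene","side","wrist"]:
    p=ctrl.snapshot(n); cv2.imwrite(f"pics/a_{n}.png",p["image"][:,:,::-1]); print(n,p["shot"],p["K"].tolist(),p["R"].tolist(),p["t"].tolist())
    for l in ["channel_mouth","end_stop","brick_center","clamp_knob","cutting_box","clay_pot_a","zinc_pail","ribbon_red","tape_clear"]:
        print(l,[(r["at"],round(r["confidence"],2)) for r in ctrl.mark_of(p,l)][:3])
E
```

```text
pics
{'clock': 0.0, 'joint_pos': array([-5.92955472e+01,  2.05933148e+01,  6.31115798e-01, -2.21897936e-02,
       -7.01373530e+01, -1.65066641e+01]), 'qvel': array([-0.0078517 , -0.01622781, -0.06377233,  0.00989927,  0.02503258,
       -0.0440342 ]), 'tau': array([ 8.83466837e-04, -5.82719493e+01,  2.93070316e+01,  6.99725166e+00,
        7.11611530e-03, -1.54100935e-04]), 'tool_pos': array([ 0.16550256, -0.65417543,  0.40367452]), 'orientation': array([ 1.79898624e+02, -8.28875223e-03, -1.65809761e+02]), 'force': array([-0.18159525, -0.47318941,  0.97539943]), 'moment': array([ 0.00782538,  0.02501084, -0.02136701]), 'opening': 0.08766574525529651}
scene 1 [[413.04301957747157, 0.0, 245.0546575186032], [0.0, 413.04301957747157, 188.16865968006718], [0.0, 0.0, 1.0]] [[-0.8237333427982474, -0.5667047699134722, 0.017580776994892574], [-0.29809686177922307, 0.40650564025941366, -0.8636500595928095], [0.4822879232987326, -0.7166581250461082, -0.5037851633837512]] [0.4387824126157222, 0.26268957687821587, 1.3478734431526778]
channel_mouth [([205.1, 232.0], 0.9)]
end_stop [([217.8, 199.9
[... 863 characters left out ...]
259.8], 0.38)]
cutting_box [([212.6, 244.7], 0.9)]
clay_pot_a [([212.0, 190.9], 0.66)]
zinc_pail [([152.4, 299.0], 0.94)]
ribbon_red [([189.7, 330.2], 0.64), ([213.1, 259.5], 0.64)]
tape_clear []
wrist 3 [[345.58703309568307, 0.0, 252.6370401906997], [0.0, 345.58703309568307, 189.1649207594661], [0.0, 0.0, 1.0]] [[-0.24517314709770943, 0.9694783719393375, 0.001346953620523873], [0.9391283511180982, 0.23715249538886785, 0.24858928789679183], [0.2406825046994608, 0.06221238038111014, -0.9686080485206124]] [0.6746109317399875, -0.03132772735605631, 0.3893109091655982]
channel_mouth []
end_stop []
brick_center []
clamp_knob []
cutting_box []
clay_pot_a []
zinc_pail []
ribbon_red []
tape_clear []
```

Run:
```python
import cv2
for n in ["scene","side"]:
    im=cv2.imread(f"pics/a_{n}.png")[120:300,140:390]
    cv2.imwrite(f"pics/b_{n}.png",cv2.resize(im,None,fx=3.2,fy=3.2,interpolation=cv2.INTER_CUBIC))
```

```text
(no output)
```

View pics/a_scene.png

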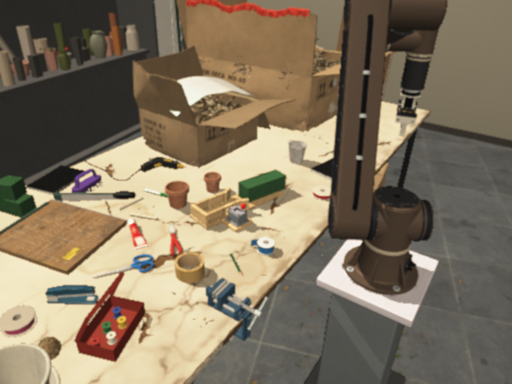

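View pics/b_scene.png

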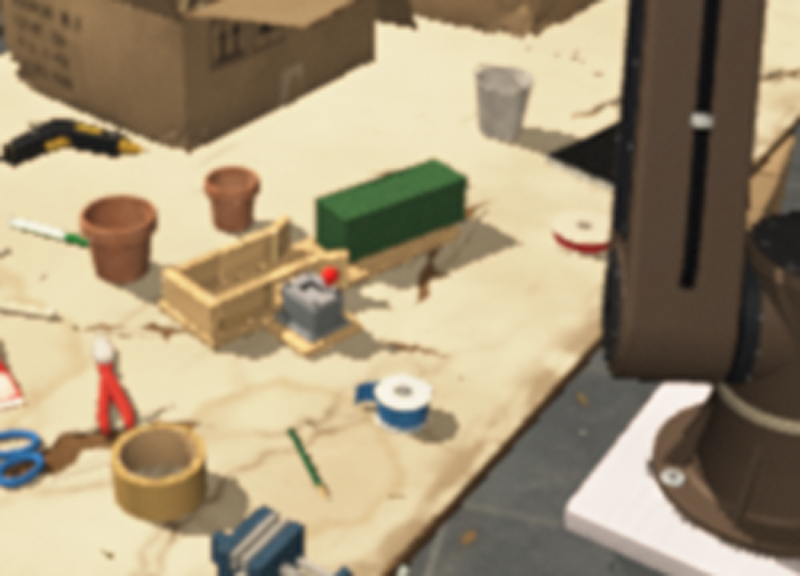

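View pics/b_side.png

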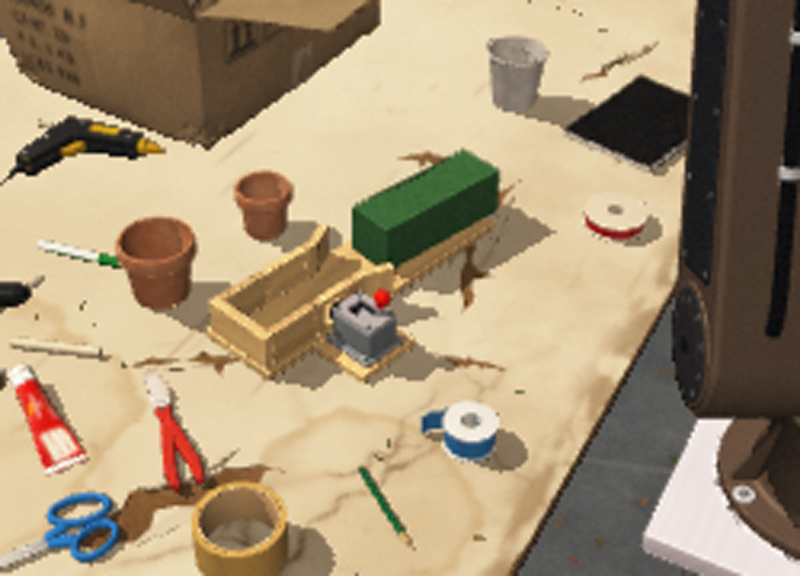

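The pictures show the box mid-bench (about 230,205 in the scene view). The green brick lies on the apron towards the robot's right, the knob is at about (243,204), and the pots are beyond the box. Next I'll compute positions from the known heights.

```bash
cat > h.py <<'E'
from plant import ctrl
import numpy as np, cv2
def ray(p,rc,z):
    d=p["R"].T@np.linalg.inv(p["K"])@np.array([rc[1],rc[0],1.]); c=-p["R"].T@p["t"]
    return c+d*(z-c[2])/d[2]
def proj(p,X):
    x=np.atleast_2d(X)@p["R"].T+p["t"]; x=x@p["K"].T; return x[:,:2]/x[:,2:]
Z=dict(channel_mouth=.012,end_stop=.012,brick_center=.046,clamp_knob=.076,cutting_box=0,clay_pot_a=0,zinc_pail=0,ribbon_red=0,tape_clear=0)
def look(names,labels=Z):
    for n in names:
        p=ctrl.snapshot(n)
        for l in labels:
            print(n,l,[(ray(p,r["at"],Z[l]).round(4)[:2].tolist(),round(r["confidence"],2)) for r in ctrl.mark_of(p,l)][:3])
E
python3 - <<'E'
from h import *
look(["scene","side"])
for n in ["scene","side"]:
    p=ctrl.snapshot(n); print(-p["R"].T@p["t"])
E
```

```text
scene channel_mouth [([0.593, -0.0148], 0.76)]
scene end_stop [([0.6594, 0.1192], 0.63), ([0.5789, -0.0342], 0.53)]
scene brick_center [([0.5626, -0.1662], 0.6)]
scene clamp_knob [([0.5149, 0.0558], 0.51)]
scene cutting_box [([0.6112, -0.0367], 0.95)]
scene clay_pot_a [([0.7746, 0.1027], 0.7), ([0.7467, -0.0608], 0.52)]
scene zinc_pail [([0.5843, -0.5419], 0.85)]
scene ribbon_red [([0.3583, -0.3145], 0.74)]
scene tape_clear [([0.4833, 0.3739], 0.65)]
side channel_mouth [([0.5953, 0.0001], 0.9)]
side end_stop [([0.6344, 0.1251], 0.77)]
side brick_center []
side clamp_knob [([0.5063, 0.0357], 0.52)]
side cutting_box [([0.604, -0.0256], 0.63), ([0.6136, -0.0166], 0.28)]
side clay_pot_a [([0.7722, -0.0821], 0.73)]
side zinc_pail [([0.5893, -0.5324], 0.65)]
side ribbon_red [([0.3622, -0.3384], 0.76)]
side tape_clear [([0.4919, 0.3756], 0.56)]
[-0.21031644  1.10783975  0.89819638]
[-0.00325111  1.0009124   0.99518476]
```

Request:
carry_out(moves="0.0876 -0.48 0.295 0 0 0 -1.035;0.0876 -0.48 0.295 0 0 0 -1.035;0.0876 -0.48 0.295 0 0 0 -1.035;0.0876 -0.48 0.295 0 0 0 -1.035;0.0876 -0.48 0.295 0 0 0 -1.035;0.0876 -0.48 0.295 0 0 0 -1.035;0.0876 -0.48 0.295 0 0 0 -1.035;0.0876 -0.48 0.295 0 0 0 -1.035;0.0876 -0.48 0.295 0 0 0 -1.035;0.0876 -0.48 0.295 0 0 0 -1.035;0.0876 -0.48 0.295 0 0 0 -1.035;0.0876 -0.48 0.295 0 0 0 -1.035;0.0876 -0.48 0.295 0 0 0 -1.035;0.0876 -0.48 0.295 0 0 0 -1.035;0.0876 -0.48 0.295 0 0 0 -1.035")

```text
clock: 4.1
tool_pos: [0.5577, -0.2515, 0.4048]
orientation: [180.0, -0.0, -106.6]
force: [-1.0, -0.7, -0.6]
opening: 0.0877
```

Run:
```python
from h import *
p=ctrl.snapshot("wrist"); o=ctrl.get_obs(); print(o["clock"],o["tool_pos"],o["orientation"],o["force"],o["joint_pos"])
print(-p["R"].T@p["t"],p["R"][2])
cv2.imwrite("pics/c_w.png",p["image"][:,:,::-1])
for l in ["channel_mouth","end_stop","brick_center","clamp_knob","cutting_box"]:
    print(l,[(np.round(r["at"]),ray(p,r["at"],Z[l]).round(4)[:2].tolist(),round(r["confidence"],2)) for r in ctrl.mark_of(p,l)][:3])
```

```text
4.15 [ 0.55767448 -0.25161108  0.40484111] [-1.79996071e+02 -1.58076415e-03 -1.06580478e+02] [-0.83929127 -0.74223081  0.02598547] [-6.01301228e+00  1.46437570e+01 -7.67861666e+00  2.45878314e-03
 -6.76740541e+01 -1.05683992e+01]
[ 0.53833881 -0.31487499  0.38406187] [ 0.07225556  0.23760539 -0.96867064]
channel_mouth []
end_stop []
brick_center [(array([ 47., 416.]), [0.3819, -0.3181], 0.58)]
clamp_knob []
cutting_box []
```

View pics/c_w.png

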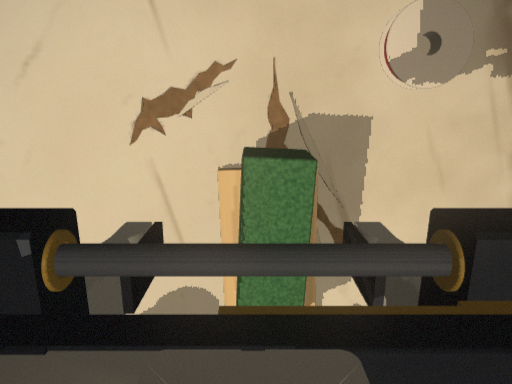

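The brick's rear top edge runs from (243,149) to (313,157). The apron's left edge runs from (219,168) to (224,305), the fingers are at mid-height, and the box is hidden under the gripper.

Run:
```python
from h import *
p=ctrl.snapshot("wrist")
print(p["R"].round(3).tolist())
for n,uv,z in [("bl",(243,149),.08),("br",(314,157),.08),("bl2",(237,306),.08),("br2",(305,307),.08),("apr",(219,168),.012),("apr2",(224,305),.012)]:
    print(n,ray(p,uv[::-1],z).round(4))
```

```text
[[-0.959, 0.285, -0.002], [0.276, 0.929, 0.248], [0.073, 0.238, -0.969]]
bl [ 0.5592 -0.2775  0.08  ]
br [ 0.5009 -0.2528  0.08  ]
bl2 [ 0.6106 -0.1294  0.08  ]
br2 [ 0.5461 -0.1091  0.08  ]
apr [ 0.5951 -0.2567  0.012 ]
apr2 [ 0.6415 -0.0938  0.012 ]
```

Run:
```python
import cv2
im=cv2.imread("pics/c_w.png")[135:315,200:350]
cv2.imwrite("pics/c_w2.png",cv2.resize(im,None,fx=3.2,fy=3.2,interpolation=cv2.INTER_CUBIC))
```

```text
(no output)
```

View pics/c_w2.png

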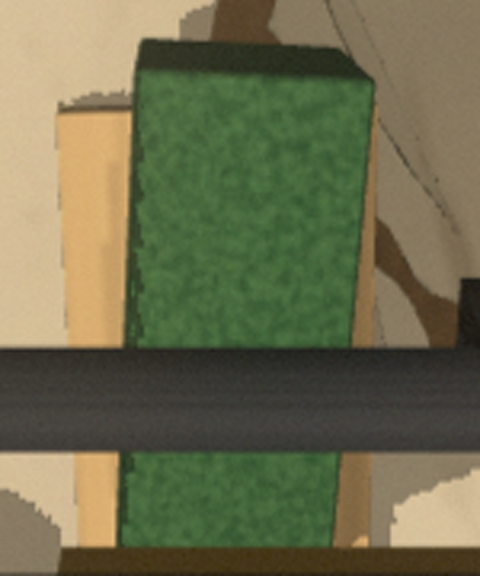

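Run:
```python
from h import *
p=ctrl.snapshot("wrist")
P={}
for n,uv,z in [("bl",(242.8,156.9),.08),("br",(317.2,160),.08),("bl2",(238.5,306),.08),("br2",(304,305),.08),("apr",(218,168.7),.012),("apr2",(224,305),.012)]:
    P[n]=ray(p,uv[::-1],z)[:2]; print(n,P[n].round(4))
yaw=lambda d:np.degrees(np.arctan2(-d[0],d[1]))
for a,b in [("bl","bl2"),("br","br2"),("apr","apr2")]: print(a,yaw(P[b]-P[a]))
print(np.linalg.norm(P["bl"]-P["br"]), yaw(np.array([-(P["bl"]-P["br"])[1],(P["bl"]-P["br"])[0]])))
m=(P["bl"]+P["br"])/2
for y in (-16,-20,-12):
    t=np.radians(y); ey=np.array([-np.sin(t),np.cos(t)]);ex=np.array([np.cos(t),np.sin(t)])
    print(y,"brick c",m+.1*ey,"origin",P["apr"]-.055*ex+.232*ey)
```

```text
bl [ 0.5615 -0.2707]
br [ 0.499  -0.2492]
bl2 [ 0.6093 -0.1289]
br2 [ 0.5465 -0.1115]
apr [ 0.5965 -0.2562]
apr2 [ 0.6415 -0.0937]
bl -18.59436653920546
br -19.050748702321464
apr -15.49749133914632
0.06617347267720904 -18.940129552577435
-16 brick c [ 0.55781268 -0.16382949] origin [ 0.60753967 -0.01799551]
-20 brick c [ 0.56445096 -0.16598639] origin [ 0.62412678 -0.01934848]
-12 brick c [ 0.55104012 -0.1621409 ] origin [ 0.59089859 -0.01780289]
```

Request:
carry_out(moves="0.0876 -0.38 0.02 0 0 0 0;0.0876 -0.38 0.02 0 0 0 0;0.0876 -0.38 0.02 0 0 0 0;0.0876 -0.38 0.02 0 0 0 0;0.0876 -0.38 0.02 0 0 0 0;0.0876 -0.38 0.02 0 0 0 0;0.0876 -0.38 0.02 0 0 0 0;0.0876 -0.38 0.02 0 0 0 0;0.0876 -0.38 0.02 0 0 0 0;0.0876 -0.38 0.02 0 0 0 0")

```text
clock: 5.5
tool_pos: [0.6473, 0.1202, 0.4042]
orientation: [180.0, -0.0, -106.4]
force: [-0.2, -0.1, -0.0]
opening: 0.0875
```

Run:
```python
from h import *
import pickle
p=ctrl.snapshot("wrist"); o=ctrl.get_obs(); print(o["clock"],o["tool_pos"],o["orientation"],o["force"])
pickle.dump(p,open("w2.pkl","wb"))
cv2.imwrite("pics/d_w.png",p["image"][:,:,::-1])
cv2.imwrite("pics/d_w2.png",cv2.resize(p["image"][:230,110:430,::-1],None,fx=2.5,fy=2.5,interpolation=cv2.INTER_CUBIC))
for l in ["channel_mouth","end_stop","clamp_knob","cutting_box"]:
    print(l,[(np.round(r["at"]),ray(p,r["at"],Z[l]).round(4)[:2].tolist(),round(r["confidence"],2)) for r in ctrl.mark_of(p,l)][:3])
```

```text
5.55 [0.64717054 0.11932239 0.40443099] [ 1.79978297e+02 -2.34775229e-02 -1.06479578e+02] [-0.31682055 -0.4230835   0.56901707]
channel_mouth [(array([ 27., 254.]), [0.6072, -0.011], 0.61)]
end_stop [(array([172., 258.]), [0.6441, 0.131], 0.7), (array([ 24., 253.]), [0.6074, -0.0142], 0.59)]
clamp_knob [(array([ 48., 388.]), [0.5086, 0.048], 0.61)]
cutting_box [(array([ 21., 254.]), [0.6045, -0.0187], 0.59)]
```

View pics/d_w2.png

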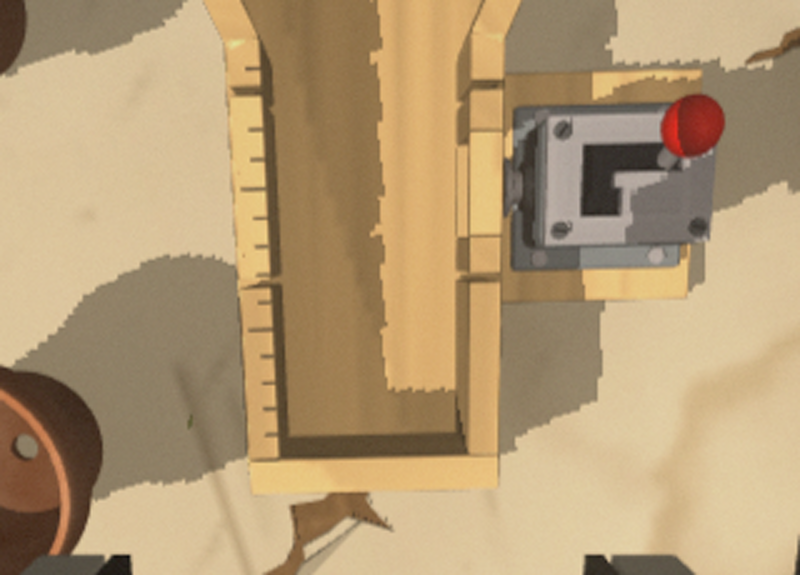

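Run:
```python
from h import *
import pickle
from scipy.optimize import least_squares
p=pickle.load(open("w2.pkl","rb"))
F=[((290,437),36.5,155,12),((465,433),-36.5,155,12),((280,459),36.5,155,58),((468,456),-36.5,155,58),
((250,460),48.5,155,58),((499,456),-48.5,155,58),((505,60),-48.5,None,58),((472,60),-36.5,None,58),((226,60),48.5,None,58),((693,126),-108,39,76)]
uv=np.array([f[0] for f in F])/2.5+[110,0]
W=np.array([ray(p,u[::-1],f[3]/1000)[:2] for u,f in zip(uv,F)])*1000
def res(q):
    t=np.radians(q[2]); R=np.array([[np.cos(t),-np.sin(t)],[np.sin(t),np.cos(t)]])
    B=(W-q[:2])@R; out=[]
    for b,f in zip(B,F):
        out.append(b[0]-f[1]); out.append(0 if f[2] is None else b[1]-f[2])
    return np.array(out)
s=least_squares(res,[607,-18,-16],loss="soft_l1"); print(s.x); print(res(s.x).reshape(-1,2).round(1))
t=np.radians(s.x[2]); R=np.array([[np.cos(t),-np.sin(t)],[np.sin(t),np.cos(t)]])
for P in [(555+7,-265),(499,-249.2),(561.5,-270.7),(562.5,-165.5),(609.3,-128.9),(546.5,-111.5),(596.5,-256.2),(774,-72)]: print(P,(R.T@(np.array(P)-s.x[:2])).round(1))
```

```text
[603.47908965 -16.64825575 -15.00994573]
[[-0.2  0.3]
 [-4.1  0.4]
 [ 0.1 -0.7]
 [ 0.3 -0.1]
 [-0.2 -0.6]
 [ 0.3  0.1]
 [ 0.6  0. ]
 [-0.   0. ]
 [ 0.2  0. ]
 [ 0.   0.5]]
(562, -265) [  24.3 -250.6]
(499, -249.2) [ -40.7 -251.7]
(561.5, -270.7) [  25.2 -256.3]
(562.5, -165.5) [  -1.  -154.4]
(609.3, -128.9) [  34.7 -106.9]
(546.5, -111.5) [ -30.5 -106.4]
(596.5, -256.2) [  55.3 -233.2]
(774, -72) [179.   -9.3]
```

Request:
carry_out(moves="0.02 0.442 0 0 0 0 -0.026;0.02 0.442 0 0 0 0 -0.026;0.02 0.442 0 0 0 0 -0.026;0.02 0.442 0 0 0 0 -0.026;0.02 0.442 0 0 0 0 -0.026;0.02 0.442 0 0 0 0 -0.026;0.02 0.442 0 0 0 0 -0.026;0.02 0.442 0 0 0 0 -0.026;0.02 0.442 0 0 0 0 -0.026;0.02 0.442 0 0.05 0 0 -0.026;0.02 0.442 0 0.1 0 0 -0.026;0.02 0.442 0 0.15 0 0 -0.026;0.02 0.442 0 0.18 0 0 -0.026;0.02 0.442 0 0.196 0 0 -0.026;0.02 0.442 0 0.196 0 0 -0.026;0.02 0.442 0 0.196 0 0 -0.026")

```text
clock: 7.35
tool_pos: [0.5218, -0.305, 0.2093]
orientation: [-180.0, -0.0, -105.0]
force: [0.8, 0.9, 0.0]
opening: 0.0201
```

```bash
cat >> h.py <<'E'
BO=np.array([603.5,-16.65]); t=np.radians(-15.01); BR=np.array([[np.cos(t),-np.sin(t)],[np.sin(t),np.cos(t)]])
def tobox(P): return BR.T@(np.array(P[:2])*1000-BO)
def toolto(bx,by,o=None):
    "tool-axis shift (mm) to bring TCP to box x,y"
    o=o or ctrl.get_obs(); d=BO+BR@np.array([bx,by])-np.array(o["tool_pos"][:2])*1000
    a=np.radians(o["orientation"][2]); return d@np.array([np.cos(a),np.sin(a)]), d@np.array([np.sin(a),-np.cos(a)])
def st():
    o=ctrl.get_obs(); print(o["clock"],o["tool_pos"],o["orientation"],"F",o["force"],o["opening"],"box",tobox(o["tool_pos"]))
E
python3 - <<'E'
from h import *
p=ctrl.snapshot("wrist"); st()
cv2.imwrite("pics/e_w.png",p["image"][:,:,::-1])
p=ctrl.snapshot("side")
cv2.imwrite("pics/e_s.png",cv2.resize(p["image"][90:260,180:400,::-1],None,fx=3.2,fy=3.2,interpolation=cv2.INTER_CUBIC))
E
```

```text
7.4 [ 0.52206821 -0.30493633  0.20998192] [-1.79895777e+02 -1.25585555e-02 -1.05026922e+02] F [ 0.21130317 -0.29213863  0.25527054] 0.019927836718385578 box [  -3.99079223 -299.54001245]
```

View pics/e_s.png

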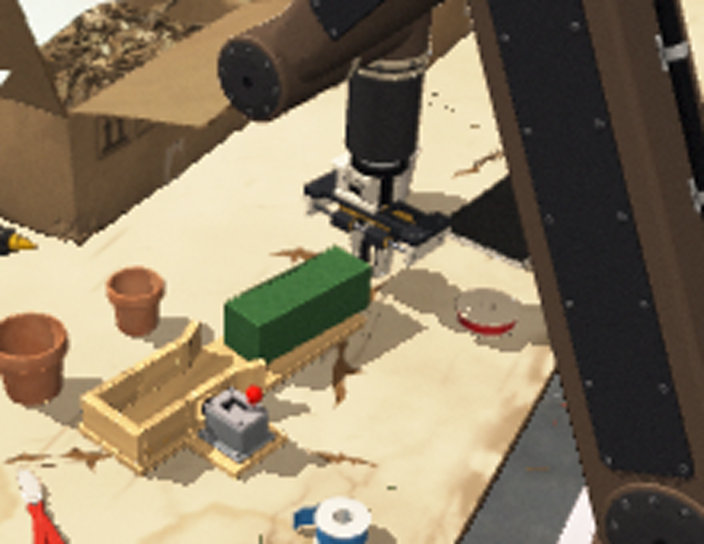

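The gripper at (375,215) stands just behind the brick's rear face at (370,265), and the brick is undisturbed. I'm pushing now.

Request:
carry_out(moves="0.02 -0.012 0 0 0 0 0;0.02 -0.024 0 0 0 0 0;0.02 -0.036 0 0 0 0 0;0.02 -0.044 0 0 0 0 0;0.02 -0.052 0 0 0 0 0;0.02 -0.06 -0.001 0 0 0 0;0.02 -0.068 -0.001 0 0 0 0;0.02 -0.076 -0.001 0 0 0 0;0.02 -0.084 -0.001 0 0 0 0;0.02 -0.092 -0.001 0 0 0 0;0.02 -0.1 -0.002 0 0 0 0;0.02 -0.108 -0.002 0 0 0 0;0.02 -0.116 -0.002 0 0 0 0;0.02 -0.124 -0.002 0 0 0 0;0.02 -0.132 -0.002 0 0 0 0;0.02 -0.14 -0.002 0 0 0 0")

```text
clock: 9.05
tool_pos: [0.5601, -0.1691, 0.2087]
orientation: [180.0, -0.0, -105.0]
force: [-0.8, -0.7, -0.2]
opening: 0.0198
```

Run:
```python
from h import *
p=ctrl.snapshot("side"); st()
cv2.imwrite("pics/f_s.png",cv2.resize(p["image"][90:260,180:400,::-1],None,fx=3.2,fy=3.2,interpolation=cv2.INTER_CUBIC))
```

```text
9.1 [ 0.56043036 -0.16828566  0.20872905] [-1.79981514e+02  9.39465108e-03 -1.04980536e+02] F [0.03892538 0.42011218 0.25452269] 0.02002386803717126 box [  -2.32837292 -157.61645551]
```

View pics/f_s.png

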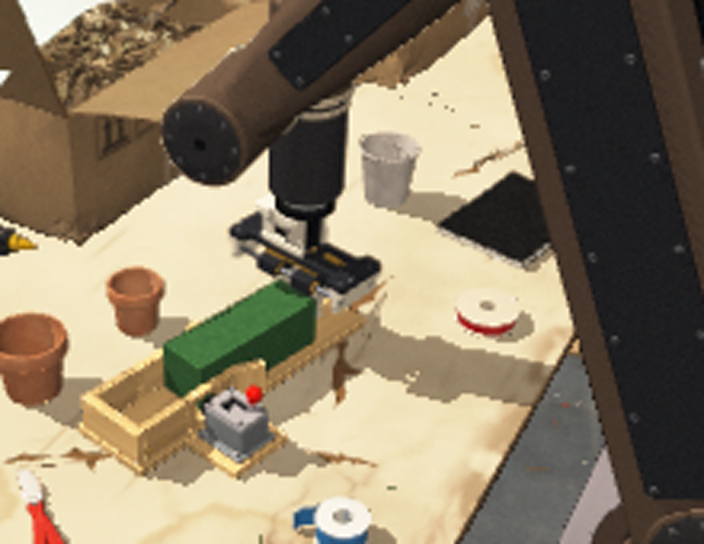

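The brick has entered the mouth straight and its leading end is between the walls, so I'll keep pushing.

Request:
carry_out(moves="0.02 -0.008 0 0 0 0 0;0.02 -0.016 -0.001 0 0 0 0;0.02 -0.024 -0.001 0 0 0 0;0.02 -0.032 -0.001 0 0 0 0;0.02 -0.04 -0.002 0 0 0 0;0.02 -0.048 -0.002 0 0 0 0;0.02 -0.056 -0.002 0 0 0 0;0.02 -0.064 -0.002 0 0 0 0;0.02 -0.072 -0.002 0 0 0 0;0.02 -0.08 -0.002 0 0 0 0;0.02 -0.086 -0.002 0 0 0 0;0.02 -0.09 -0.002 0 0 0 0;0.02 -0.09 -0.002 0 0 0 0")

```text
clock: 10.4
tool_pos: [0.5852, -0.0827, 0.2085]
orientation: [180.0, 0.0, -105.0]
force: [-0.5, 0.5, 0.1]
opening: 0.0197
```

Run:
```python
from h import *
p=ctrl.snapshot("side"); st()
cv2.imwrite("pics/g_s.png",cv2.resize(p["image"][140:260,180:340,::-1],None,fx=4.8,fy=4.8,interpolation=cv2.INTER_CUBIC))
```

```text
10.45 [ 0.58511979 -0.08301685  0.2085573 ] [ 1.79982047e+02 -2.71888381e-04 -1.04987253e+02] F [ 0.08445587 -0.01332725  0.06663453] 0.01983589519971442 box [ -0.56489472 -68.86269974]
```

View pics/g_s.png

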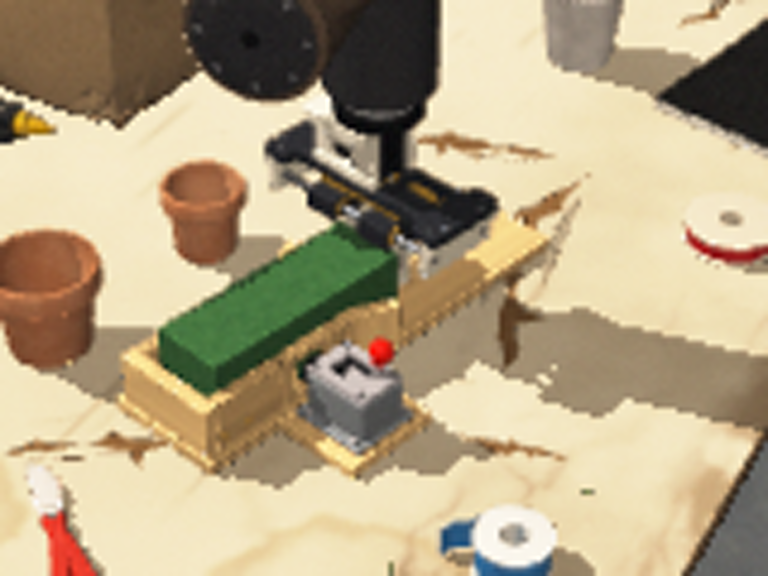

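Request:
carry_out(moves="0.02 -0.003 0 0 0 0 0;0.02 -0.006 0 0 0 0 0;0.02 -0.008 0 0 0 0 0;0.02 -0.01 0 0 0 0 0;0.02 -0.01 0 0 0 0 0")

```text
clock: 10.95
tool_pos: [0.5878, -0.0734, 0.2087]
orientation: [-180.0, 0.0, -105.0]
force: [-0.0, 0.8, 0.2]
opening: 0.0201
```

Request:
carry_out(moves="0.02 -0.002 0 0 0 0 0;0.02 -0.003 0 0 0 0 0;0.02 -0.003 0 0 0 0 0")

```text
clock: 11.25
tool_pos: [0.5883, -0.0716, 0.2088]
orientation: [180.0, -0.1, -105.0]
force: [-0.1, -6.4, -0.1]
opening: 0.0202
```

Run:
```python
from h import *
p=ctrl.snapshot("side"); st()
cv2.imwrite("pics/i_s.png",cv2.resize(p["image"][160:260,190:320,::-1],None,fx=5.8,fy=5.8,interpolation=cv2.INTER_CUBIC))
for X in [(-34,155,80),(34,155,80),(-34,-45,80)]:
    w=np.append(BO+BR@np.array(X[:2]),X[2])/1000; uv=proj(p,w)[0]; print(X,uv.round(1),((uv-[190,160])*5.8).round())
```

```text
11.3 [ 0.5882744  -0.07161611  0.20874668] [ 1.79968021e+02 -7.63233880e-02 -1.05026183e+02] F [ 0.67632048 -5.74016267  0.30394373] 0.019622986900780102 box [ -0.47057103 -57.03394048]
(-34, 155, 80) [221.5 218.1] [183. 337.]
(34, 155, 80) [209.2 209.5] [111. 287.]
(-34, -45, 80) [260.1 193.8] [406. 196.]
```

View pics/i_s.png

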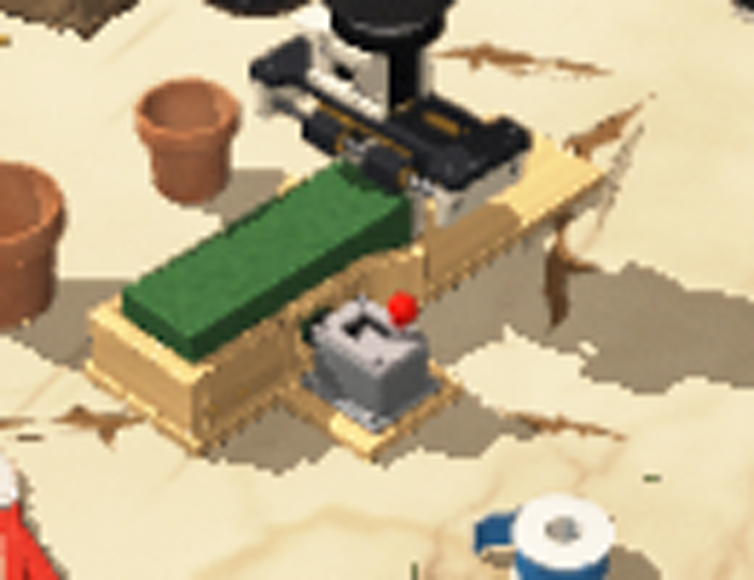

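Request:
carry_out(moves="0.02 -0.002 0 0 0 0 0;0.02 -0.003 0 0 0 0 0;0.02 -0.003 0 0 0 0 0")

```text
clock: 11.6
tool_pos: [0.5886, -0.071, 0.2088]
orientation: [179.9, -0.3, -105.0]
force: [0.7, -22.7, 2.0]
opening: 0.0197
```

Run:
```python
from h import *
st()
```

```text
11.6 [ 0.5885668  -0.07103966  0.20884482] [ 179.90745073   -0.26385303 -105.04746984] F [  0.67458201 -22.65239311   2.00370337] 0.019660680165931924 box [ -0.33744434 -56.40143518]
```

It's a hard stop: 22 N with only 0.6 mm of further motion. I'll back off, lift and check from above.

Request:
carry_out(moves="0.02 0.015 0 0 0 0 0;0.02 0.03 0 0 0 0 0;0.02 0.03 0 -0.05 0 0 0;0.02 0.03 0 -0.1 0 0 0;0.02 0.02 0 -0.15 0 0 0;0.02 -0.03 0 -0.195 0 0 0;0.02 -0.08 0 -0.195 0 0 0;0.02 -0.13 0 -0.195 0 0 0;0.02 -0.17 0 -0.195 0 0 0;0.02 -0.2 0 -0.195 0 0 0;0.02 -0.2 0 -0.195 0 0 0;0.02 -0.2 0 -0.195 0 0 0")

```text
clock: 12.8
tool_pos: [0.641, 0.1259, 0.4031]
orientation: [179.9, -0.0, -104.9]
force: [-0.3, -0.4, 0.3]
opening: 0.0202
```

Run:
```python
from h import *
p=ctrl.snapshot("wrist"); st()
import pickle; pickle.dump(p,open("w3.pkl","wb"))
cv2.imwrite("pics/j_w2.png",cv2.resize(p["image"][:230,110:430,::-1],None,fx=2.5,fy=2.5,interpolation=cv2.INTER_CUBIC))
for X in [(-34,155,80),(34,155,80),(36.5,155,58),(-36.5,155,58),(-108,39,76)]:
    w=np.append(BO+BR@np.array(X[:2]),X[2])/1000; uv=proj(p,w)[0]; print(X,((uv-[110,0])*2.5).round())
```

```text
12.85 [0.64091822 0.12505914 0.40333696] [ 1.79963398e+02 -1.24052545e-02 -1.04986506e+02] F [-0.85644861 -0.44899622 -0.28309362] 0.02012472888137137 box [ -0.55938201 146.56497104]
(-34, 155, 80) [448. 463.]
(34, 155, 80) [260. 463.]
(36.5, 155, 58) [259. 449.]
(-36.5, 155, 58) [449. 450.]
(-108, 39, 76) [680. 121.]
```

View pics/j_w2.png

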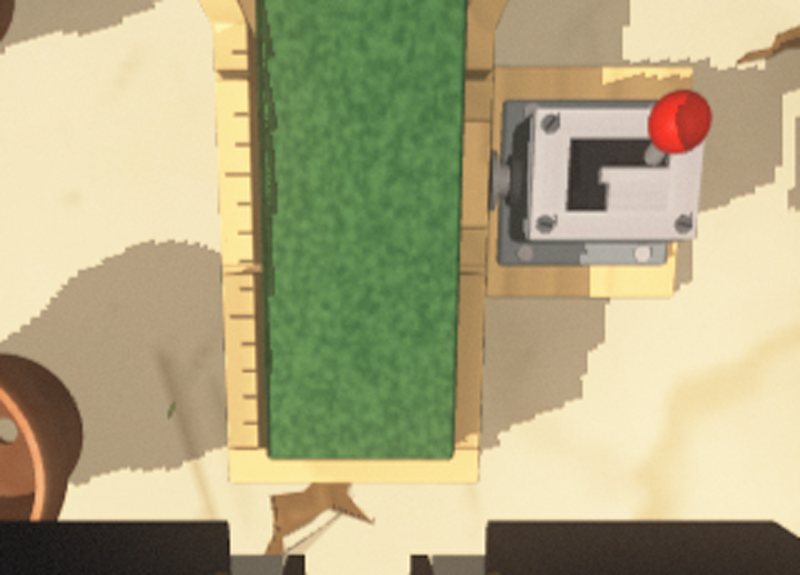

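The brick's end at row 459 is flush with the stop (predicted row 463). The knob at (680,121) is exactly where predicted. Now I'll go down over the knob with the jaws across x.

Request:
carry_out(moves="0.046 0.04 0.04 0 0 0 0;0.046 0.075 0.075 0 0 0 0;0.046 0.1076 0.1074 0 0 0 0;0.046 0.1076 0.1074 0 0 0 0;0.046 0.1076 0.1074 0.04 0 0 0;0.046 0.1076 0.1074 0.08 0 0 0;0.046 0.1076 0.1074 0.11 0 0 0;0.046 0.1076 0.1074 0.13 0 0 0;0.046 0.1076 0.1074 0.145 0 0 0;0.046 0.1076 0.1074 0.145 0 0 0;0.046 0.1076 0.1074 0.145 0 0 0")

```text
clock: 13.95
tool_pos: [0.5097, 0.0485, 0.2592]
orientation: [-180.0, -0.0, -105.1]
force: [0.6, -0.3, 0.7]
opening: 0.046
```

Run:
```python
from h import *
p=ctrl.snapshot("side"); st()
cv2.imwrite("pics/k_s.png",cv2.resize(p["image"][160:260,190:320,::-1],None,fx=5.8,fy=5.8,interpolation=cv2.INTER_CUBIC))
p=ctrl.snapshot("wrist")
cv2.imwrite("pics/k_w.png",p["image"][:,:,::-1])
```

```text
14.0 [0.50983767 0.04873944 0.25961187] [-1.79939809e+02  3.54549417e-02 -1.05047800e+02] F [ 0.95627449  0.29572338 -0.36897082] 0.04624268960402679 box [-107.40168659   38.90100483]
```

View pics/k_s.png

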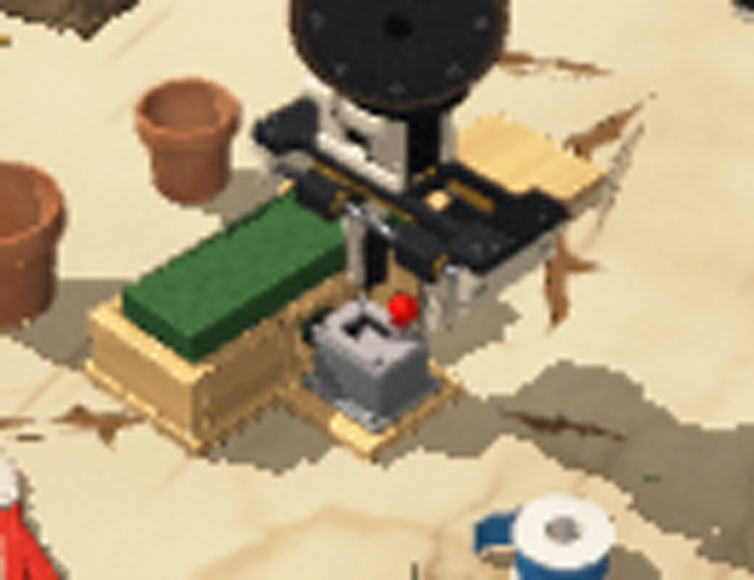

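View pics/k_w.png

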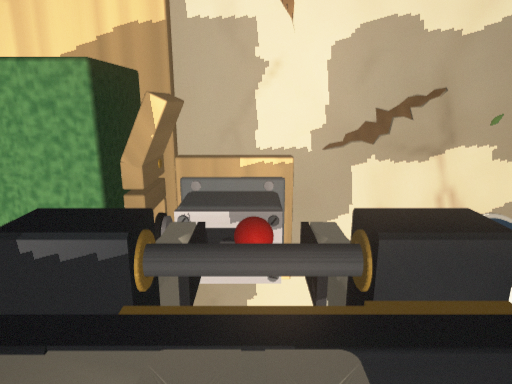

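The knob is centred between the fingers, at (254,233) in the wrist view. I'll go down the last 17 mm and grip.

Request:
carry_out(moves="0.046 0 0 0.01 0 0 0;0.046 0 0 0.017 0 0 0;0.046 0 0 0.017 0 0 0;0.03 0 0 0.017 0 0 0;0.015 0 0 0.017 0 0 0;0.01 0 0 0.017 0 0 0;0.01 0 0 0.017 0 0 0;0.01 0 0 0.017 0 0 0")

```text
clock: 14.85
tool_pos: [0.5098, 0.0493, 0.2419]
orientation: [-180.0, 0.0, -105.0]
force: [0.6, -0.8, 0.1]
opening: 0.0179
```

Run:
```python
from h import *
st()
```

```text
14.85 [0.50976162 0.04931657 0.24187839] [-1.79961824e+02  2.07679737e-02 -1.04999490e+02] F [ 0.60661114 -0.83638792  0.08321637] 0.017861109826926205 box [-107.62460912   39.43875696]
```

Request:
carry_out(moves="0.01 0 -0.004 0 0 0 0;0.01 0 -0.008 0 0 0 0;0.01 0 -0.012 0 0 0 0;0.01 0 -0.016 0 0 0 0;0.01 0 -0.019 0 0 0 0;0.01 0 -0.022 0 0 0 0;0.01 0 -0.024 0 0 0 0;0.01 0 -0.026 0 0 0 0;0.01 0 -0.026 0 0 0 0;0.01 0 -0.026 0 0 0 0")

```text
clock: 15.85
tool_pos: [0.533, 0.0423, 0.2413]
orientation: [179.7, -0.1, -105.1]
force: [-14.5, 5.3, 11.8]
opening: 0.0176
```

Run:
```python
from h import *
p=ctrl.snapshot("side"); st()
cv2.imwrite("pics/l_s.png",cv2.resize(p["image"][160:260,190:320,::-1],None,fx=5.8,fy=5.8,interpolation=cv2.INTER_CUBIC))
p=ctrl.snapshot("wrist")
cv2.imwrite("pics/l_w.png",p["image"][:,:,::-1])
```

```text
15.9 [0.53294918 0.04233519 0.24129923] [ 1.79749771e+02 -9.39108888e-02 -1.05057158e+02] F [-13.39205908   5.94756502  11.31936506] 0.017982963271096195 box [-83.42010271  38.70086349]
```

View pics/l_w.png

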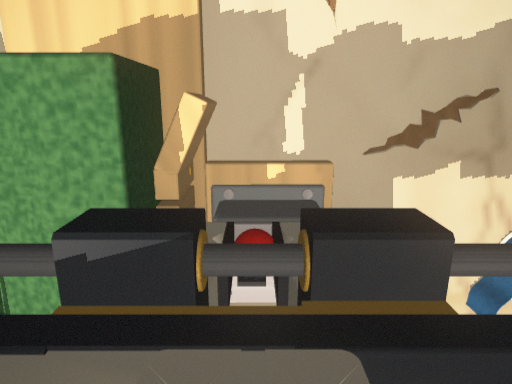

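View pics/l_s.png

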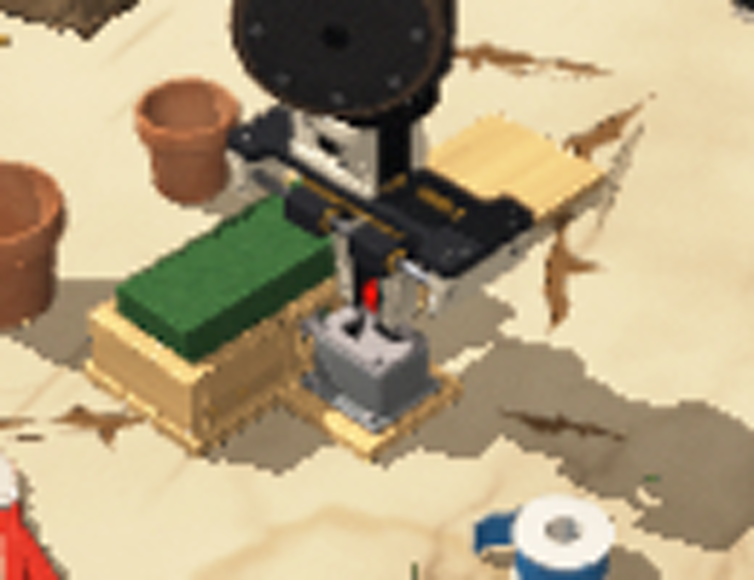

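Request:
carry_out(moves="0.01 0 -0.001 -0.001 0 0 0;0.01 0 -0.002 -0.001 0 0 0;0.01 0 -0.0025 -0.001 0 0 0;0.01 0 -0.0025 -0.001 0 0 0")

```text
clock: 16.35
tool_pos: [0.5339, 0.0419, 0.2413]
orientation: [179.5, -0.1, -105.1]
force: [-19.2, 11.1, 10.4]
opening: 0.018
```

Run:
```python
from h import *
st()
```

```text
16.35 [0.5339006  0.04193272 0.24130148] [ 1.79539761e+02 -1.38060233e-01 -1.05102848e+02] F [-19.21568869  11.05555281  10.43098048] 0.01799072845957406 box [-82.3969078  38.5585306]
```

Run:
```python
from h import *
from scipy.spatial.transform import Rotation as Ro
o=ctrl.get_obs(); z=Ro.from_euler("xyz",o["orientation"],degrees=True).as_matrix()[:,2]
for L in (.159,.166): print(tobox(o["tool_pos"]+L*z))
p=ctrl.snapshot("wrist"); q=ctrl.snapshot("side")
for pp,n in((p,"w"),(q,"s")):
    h=cv2.cvtColor(pp["image"],cv2.COLOR_RGB2HSV); m=((h[...,0]<8)|(h[...,0]>172))&(h[...,1]>180)&(h[...,2]>90)
    if n=="s": mm=np.zeros_like(m); mm[200:222,240:270]=1; m&=mm
    else: mm=np.zeros_like(m); mm[200:300,200:320]=1; m&=mm
    ys,xs=np.nonzero(m); print(n,len(xs),xs.min(),xs.max(),ys.min(),ys.max(),xs.mean())
    for bx in (-85,-83,-81,-80): 
        w=np.append(BO+BR@np.array([bx,39]),76)/1000; print(bx,proj(pp,w).round(1))
cv2.imwrite("pics/m_w.png",cv2.resize(p["image"][140:310,170:350,::-1],None,fx=3.4,fy=3.4,interpolation=cv2.INTER_CUBIC))
```

```text
[-83.67471034  38.17748622]
[-83.7309658   38.16071068]
w 382 236 272 229 243 255.1675392670157
-85 [[254.9 253.3]]
-83 [[250.5 253.3]]
-81 [[246.1 253.3]]
-80 [[243.9 253.3]]
s 10 253 254 208 213 253.6
-85 [[254.4 210.5]]
-83 [[254.  210.2]]
-81 [[253.6 210. ]]
-80 [[253.4 209.8]]
```

View pics/m_w.png

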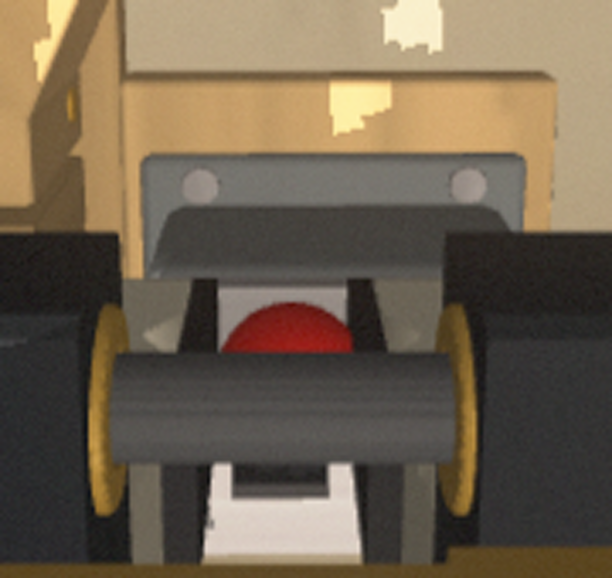

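Request:
carry_out(moves="0.01 -0.001 0 -0.001 0 0 0;0.01 -0.001 -0.001 -0.002 0 0 0;0.01 -0.001 -0.002 -0.002 0 0 0;0.01 -0.001 -0.002 -0.002 0 0 0")

```text
clock: 16.85
tool_pos: [0.5347, 0.0421, 0.2416]
orientation: [179.3, -0.2, -105.2]
force: [-20.9, 12.2, 0.8]
opening: 0.0185
```

```bash
cat >> h.py <<'E'
from scipy.spatial.transform import Rotation as Ro
def tip():
    o=ctrl.get_obs(); z=Ro.from_euler("xyz",o["orientation"],degrees=True).as_matrix()[:,2]
    P=o["tool_pos"]+.165*z; print("tip box",tobox(P).round(2),"z",P[2].round(4),"Fbox",(BR.T@o["force"][:2]).round(1),o["force"][2].round(1),"rpy",o["orientation"].round(2),"open",round(o["opening"],4),"t",o["clock"])
E
python3 - <<'E'
from h import *
tip()
E
```

```text
tip box [-83.59  38.23] z 0.0766 Fbox [-23.3   6.3] 0.8 rpy [ 179.32   -0.24 -105.16] open 0.0185 t 16.85
```

Run:
```python
from h import *
p=ctrl.snapshot("wrist"); q=ctrl.snapshot("side"); s=ctrl.snapshot("scene")
cv2.imwrite("pics/n_w.png",cv2.resize(p["image"][140:310,170:350,::-1],None,fx=3.4,fy=3.4,interpolation=cv2.INTER_CUBIC))
a=cv2.resize(q["image"][170:250,200:300,::-1],None,fx=7.5,fy=7.5,interpolation=cv2.INTER_CUBIC)
cv2.imwrite("pics/n_s.png",a)
cv2.imwrite("pics/n_c.png",cv2.resize(s["image"][165:235,190:290,::-1],None,fx=7.5,fy=7.5,interpolation=cv2.INTER_CUBIC))
```

```text
(no output)
```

View pics/n_w.png

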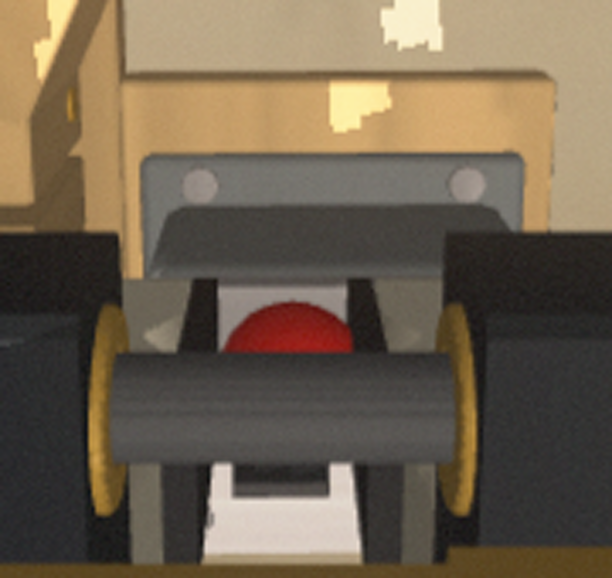

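View pics/n_s.png

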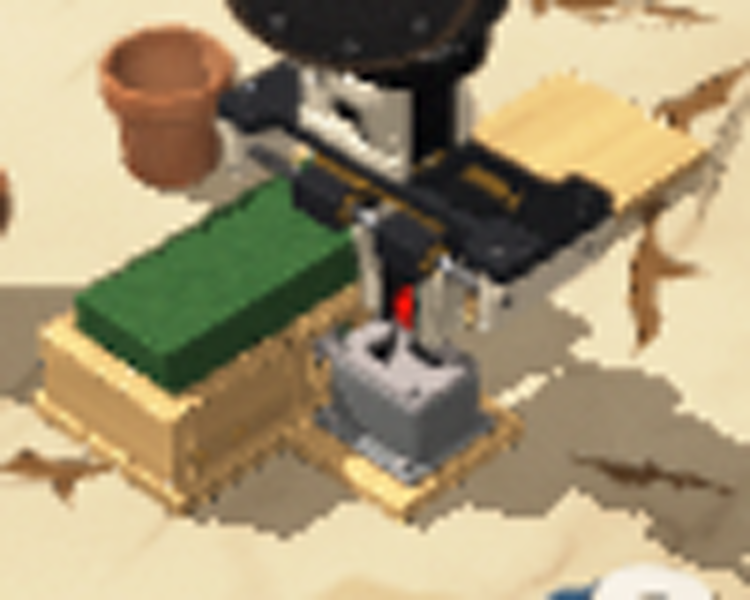

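View pics/n_c.png

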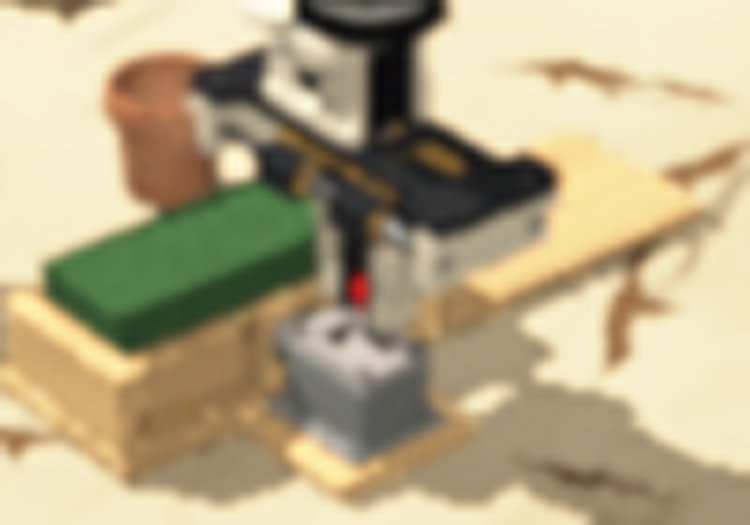

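Run:
```python
from h import *
import pickle
p=pickle.load(open("w3.pkl","rb"))
for n,uv in dict(in_top=(570,140),in_bot=(567,210),hook_in_bot=(607,210),hook_in_top=(600,185),hook=(612,168),out=(668,165),plateL=(528,170),plateR=(697,240)).items():
    print(n,tobox(ray(p,(uv[1]/2.5,uv[0]/2.5+110),.058)).round(1))
cv2.imwrite("pics/o.png",cv2.resize(p["image"][30:105,310:400,::-1],None,fx=8,fy=8,interpolation=cv2.INTER_CUBIC))
```

```text
in_top [-76.1  42.9]
in_bot [-76.5  66.6]
hook_in_bot [-90.8  66.5]
hook_in_top [-87.7  58. ]
hook [-91.6  52.3]
out [-111.4   51.2]
plateL [-61.8  53. ]
plateR [-124.2   76.9]
```

View pics/o.png

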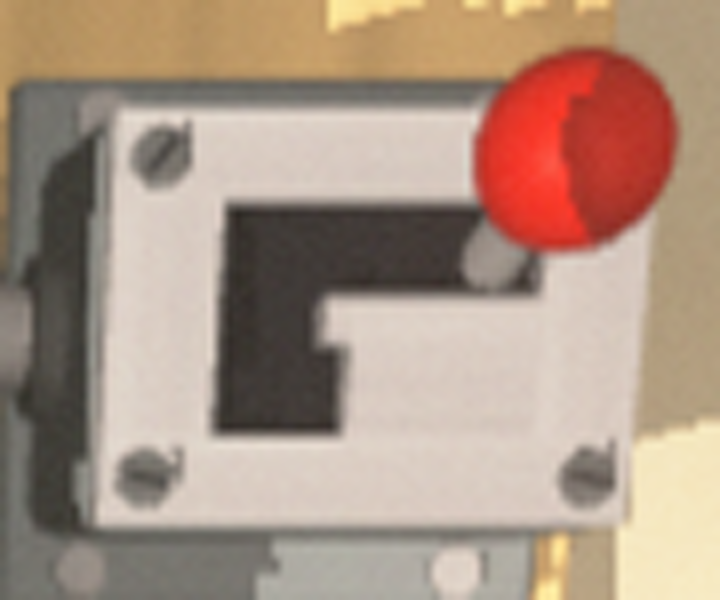

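Request:
carry_out(moves="0.01 -0.001 -0.001 0 0 0 0;0.01 -0.002 -0.002 0 0 0 0;0.01 -0.003 -0.002 0 0 0 0;0.01 -0.003 -0.002 0 0 0 0")

```text
clock: 17.4
tool_pos: [0.5358, 0.0431, 0.2415]
orientation: [179.1, -0.5, -105.2]
force: [-26.7, 3.9, 8.1]
opening: 0.0184
```

Run:
```python
from h import *
tip()
```

```text
tip box [-83.37  38.87] z 0.0765 Fbox [-26.8  -3.1] 8.1 rpy [ 179.11   -0.46 -105.17] open 0.0184 t 17.4
```

Run:
```python
from h import *
q=ctrl.snapshot("side"); p=ctrl.snapshot("wrist")
a=cv2.resize(q["image"][190:240,230:290,::-1],None,fx=12,fy=12,interpolation=cv2.INTER_CUBIC)
def b(X): return np.append(BO+BR@np.array(X[:2]),X[2])/1000
for X in [(-76.3,43,58),(-76.3,66.5,58),(-90.8,66.5,58),(-88,52,58),(-111.4,52,58),(-111.4,43,58),(-62,32,58),(-62,77,58),(-125,77,58)]:
    uv=(proj(q,b(X))[0]-[230,190]+.5)*12; cv2.circle(a,tuple(int(v) for v in uv),4,(255,0,255),-1); print(X,proj(p,b(X)).round(0))
for bx in (-84,-80):
    cv2.line(a,*[tuple(int(v) for v in (proj(q,b(X))[0]-[230,190]+.5)*12) for X in ((bx,46.5,58),(bx,40,72))],(0,255,255) if bx==-84 else (255,255,0),2)
cv2.imwrite("pics/q_s.png",a)
```

```text
(-76.3, 43, 58) [[238. 244.]]
(-76.3, 66.5, 58) [[238. 286.]]
(-90.8, 66.5, 58) [[266. 286.]]
(-88, 52, 58) [[261. 260.]]
(-111.4, 52, 58) [[306. 260.]]
(-111.4, 43, 58) [[307. 244.]]
(-62, 32, 58) [[209. 224.]]
(-62, 77, 58) [[212. 304.]]
(-125, 77, 58) [[330. 303.]]
```

View pics/q_s.png

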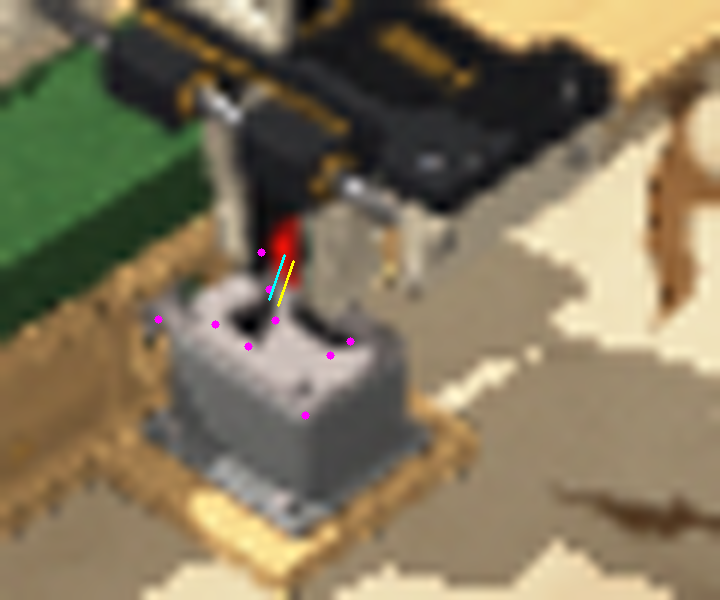

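Request:
carry_out(moves="0.01 -0.002 -0.001 -0.0005 0 0 0;0.01 -0.004 -0.001 -0.001 0 0 0;0.01 -0.005 -0.001 -0.001 0 0 0;0.01 -0.005 -0.001 -0.001 0 0 0")

```text
clock: 17.9
tool_pos: [0.5374, 0.0472, 0.2426]
orientation: [179.0, -0.5, -105.2]
force: [-30.3, 2.3, 14.1]
opening: 0.0178
```

Run:
```python
from h import *
tip()
p=ctrl.snapshot("wrist")
cv2.imwrite("pics/r_w.png",cv2.resize(p["image"][140:310,170:350,::-1],None,fx=3.4,fy=3.4,interpolation=cv2.INTER_CUBIC))
```

```text
tip box [-83.23  42.94] z 0.0776 Fbox [-29.9  -5.6] 14.1 rpy [ 179.02   -0.55 -105.18] open 0.0178 t 17.9
```

View pics/r_w.png

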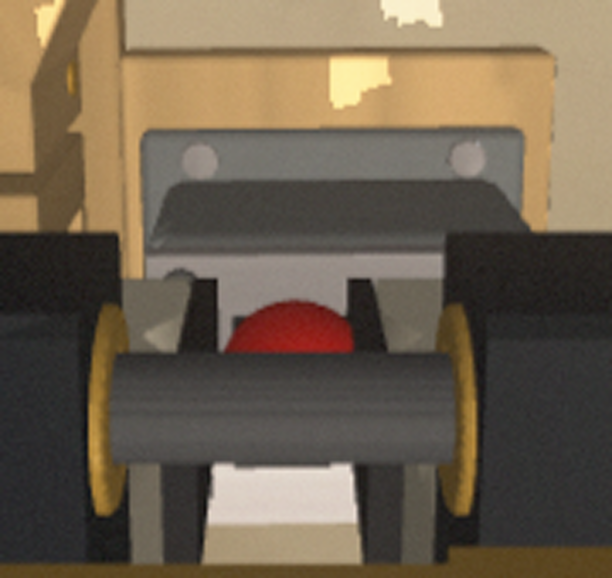

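Request:
carry_out(moves="0.01 -0.003 0 -0.0005 0 0 0;0.01 -0.006 0 -0.001 0 0 0;0.01 -0.006 0 -0.001 0 0 0")

```text
clock: 18.25
tool_pos: [0.539, 0.0532, 0.2432]
orientation: [179.0, -0.5, -105.2]
force: [-29.1, 4.8, 9.8]
opening: 0.0182
```

Run:
```python
from h import *
tip()
```

```text
tip box [-83.17  49.24] z 0.0783 Fbox [-29.3  -2.9] 9.8 rpy [ 179.03   -0.53 -105.19] open 0.0182 t 18.25
```

The knob is following: tip y is 49 with the side force low. I'll carry on through the arc.

Request:
carry_out(moves="0.01 -0.003 0 -0.0003 0 0 0;0.01 -0.006 0 -0.0004 0 0 0;0.01 -0.009 0 -0.0002 0 0 0;0.01 -0.012 0 0.0003 0 0 0;0.01 -0.015 0 0.0008 0 0 0;0.01 -0.018 0 0.0014 0 0 0;0.01 -0.018 0 0.0014 0 0 0")

```text
clock: 18.95
tool_pos: [0.5437, 0.0709, 0.2411]
orientation: [179.0, -0.5, -105.2]
force: [-27.5, 6.1, 5.0]
opening: 0.0183
```

Run:
```python
from h import *
tip()
p=ctrl.snapshot("wrist"); q=ctrl.snapshot("side")
a=cv2.resize(p["image"][140:310,170:350,::-1],(400,400)); b=cv2.resize(q["image"][190:240,230:280,::-1],(400,400),interpolation=cv2.INTER_CUBIC)
cv2.imwrite("pics/t.png",np.hstack([a,b]))
```

```text
tip box [-83.22  67.57] z 0.0762 Fbox [-28.1  -1.2] 5.0 rpy [ 179.02   -0.52 -105.21] open 0.0183 t 18.95
```

View pics/t.png

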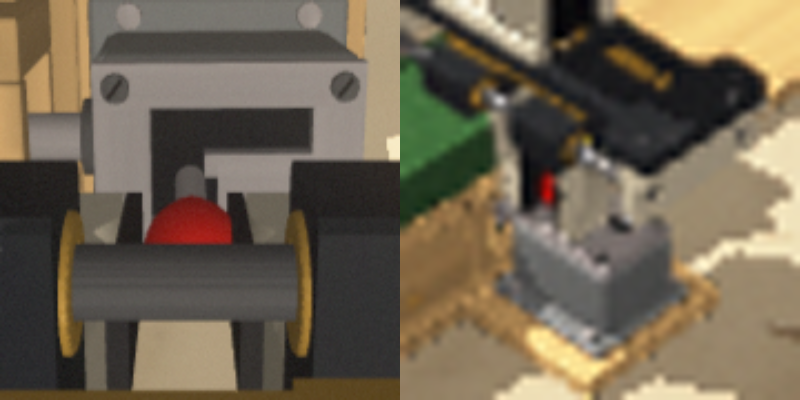

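The stem (190,175) is past the hook edge (205), inside the notch leg. I'll finish the swing, ease the push back to the latched depth, then open.

Request:
carry_out(moves="0.01 -0.003 0 0.0008 0 0 0;0.01 -0.004 0 0.001 0 0 0;0.01 -0.004 0.003 0.001 0 0 0;0.01 -0.004 0.006 0.001 0 0 0;0.01 -0.004 0.009 0.001 0 0 0;0.01 -0.004 0.011 0.001 0 0 0;0.01 -0.004 0.013 0.001 0 0 0;0.01 -0.004 0.013 0.001 0 0 0")

```text
clock: 19.85
tool_pos: [0.5379, 0.0773, 0.2409]
orientation: [179.8, -0.3, -105.1]
force: [7.7, -13.5, -23.1]
opening: 0.0182
```

Run:
```python
from h import *
tip()
p=ctrl.snapshot("wrist")
a=cv2.resize(p["image"][140:310,170:350,::-1],(600,600),interpolation=cv2.INTER_CUBIC)
cv2.imwrite("pics/u.png",a)
```

```text
tip box [-88.37  72.81] z 0.0759 Fbox [ 10.9 -11.1] -23.1 rpy [ 179.76   -0.32 -105.1 ] open 0.0182 t 19.85
```

View pics/u.png

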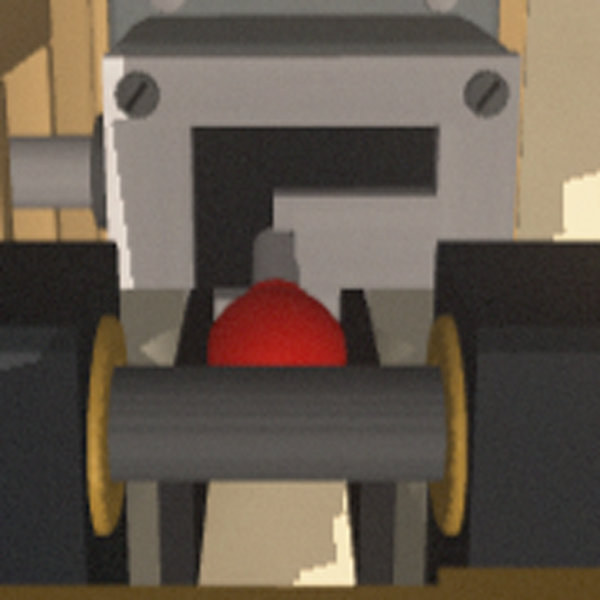

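Request:
carry_out(moves="0.01 0.001 -0.001 0.001 0 0 0;0.01 0.002 -0.002 0.002 0 0 0;0.01 0.002 -0.002 0.003 0 0 0;0.01 0.002 -0.002 0.003 0 0 0")

```text
clock: 20.3
tool_pos: [0.5391, 0.0766, 0.2402]
orientation: [179.8, -0.1, -105.1]
force: [-8.2, -0.0, 0.3]
opening: 0.018
```

Run:
```python
from h import *
tip()
```

```text
tip box [-86.95  72.96] z 0.0752 Fbox [-7.9 -2.1] 0.3 rpy [ 1.7978e+02 -1.3000e-01 -1.0508e+02] open 0.018 t 20.3
```

Request:
carry_out(moves="0.01 0 0.001 0 0 0 0;0.022 0 0.001 0 0 0 0;0.03 0 0.001 0 0 0 0;0.04 0 0.001 0 0 0 0;0.046 0 0.001 0 0 0 0;0.046 0 0.001 0 0 0 0;0.046 0 0.001 -0.02 0 0 0;0.046 0 0.001 -0.06 0 0 0;0.046 0 0.001 -0.11 0 0 0;0.046 -0.04 0.001 -0.16 0 0 0;0.046 -0.07 -0.04 -0.16 0 0 0;0.046 -0.07 -0.087 -0.16 0 0 0;0.046 -0.07 -0.087 -0.16 0 0 0;0.046 -0.07 -0.087 -0.16 0 0 0")

```text
clock: 21.7
tool_pos: [0.6434, 0.1222, 0.4]
orientation: [179.9, -0.1, -105.1]
force: [-0.6, -0.0, -0.3]
opening: 0.0463
```

Run:
```python
from h import *
tip()
p=ctrl.snapshot("wrist")
cv2.imwrite("pics/v_w2.png",cv2.resize(p["image"][:230,110:430,::-1],None,fx=2.5,fy=2.5,interpolation=cv2.INTER_CUBIC))
for X in [(-34,155,80),(34,155,80),(-88,71,76),(-36.5,155,58),(36.5,155,58)]:
    w=np.append(BO+BR@np.array(X[:2]),X[2])/1000; uv=proj(p,w)[0]; print(X,((uv-[110,0])*2.5).round())
h=cv2.cvtColor(p["image"],cv2.COLOR_RGB2HSV); m=((h[...,0]<6)|(h[...,0]>174))&(h[...,1]>190)&(h[...,2]>90)
n,l,s,c=cv2.connectedComponentsWithStats(m.astype(np.uint8)); i=1+s[1:,4].argmax(); print(s[i],c[i],tobox(ray(p,c[i][::-1],.076)))
```

```text
tip box [  2.4  144.29] z 0.235 Fbox [-0.6 -0.2] -0.3 rpy [ 1.7993e+02 -6.0000e-02 -1.0507e+02] open 0.0463 t 21.7
(-34, 155, 80) [458. 474.]
(34, 155, 80) [268. 474.]
(-88, 71, 76) [623. 230.]
(-36.5, 155, 58) [458. 460.]
(36.5, 155, 58) [267. 460.]
[349  80  23  22 383] [359.4229765   90.16971279] [-87.99153081  69.45694062]
```

View pics/v_w2.png

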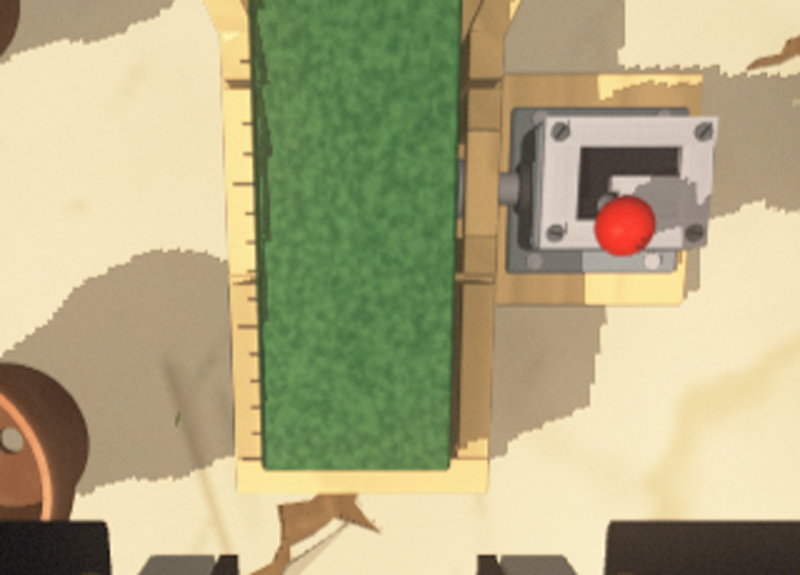

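Latched: the knob is at about (-88, 69) mm in the box frame. The pad is against the brick, the brick is pressed to the far wall, and its end is at the stop. I'm handing in.

Run:
```python
from h import *
print(ctrl.close_job())
st()
```

```text
the job is handed in; nothing more can be done
None
the job is handed in; nothing more can be done
```

The brick is home against the end stop and the clamp is latched on it. I handed the job in at about 21.7 s of the 56 s allowed; no verdict was reported.

**Brick:** I pushed it along the box with the fingers behind its rear face until it met a hard stop, at 22 N with only 0.6 mm of further movement.

**Clamp:** I gripped the red knob, pushed it in about 24 mm, swung it 31 mm to +y into the notch, eased it back and let go.

**Last checks (picture from above, after letting go):**
- **Knob:** it stayed at about x -88, y 69 mm in the box frame. The expected latched position is -88, 71.
- **Brick:** it lies flat, its end is about 1.5 mm from the calculated stop line, and it is shifted about 2 mm to the far wall.
- **Pad:** the pad can be seen touching the brick, but I could not measure its force.
- **Robot:** it was clear of everything, with no force on the tool beyond noise. The bystanders were not approached.

**One disagreement:** pushing the clamp in took up to about 30 N, against the 10 N or so expected. It stopped near 24 mm rather than the stated 28 mm. I did not find out why, but 24 mm was enough for the lever to pass the hook.

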